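# Tilt the parts tray and scrape its leftovers into the cup

### The arm

A 7-joint arm with a two-finger parallel gripper is mounted at the origin on a cart in front of the work surface, level with it; the furniture and walls round the work are solid. World frame = base frame: x ahead of the robot, y to its left, z up, the work surface at z = 0. Lengths are in m, angles in rad, forces in N, time in s.
With the tool pointing down it reaches from about 0.4 to 0.875 m from the base axis. Payload 6.5 kg.
Tool frame: the origin (TCP) lies on the centre line of the jaws, within the pads' length; the fingertips stand 25 mm ahead of it and the grasp point (between the pads) lies 6 mm ahead of it; z points along the fingers, y is the line along which they close (so a half turn about z gives the same grasp; the last joint's range is limited). The gripper opens to 85 mm and grips with 20 to 120 N. Pads are 22 mm wide; open, the fingers measure 114 mm over their backs; the gripper's body (76 mm by 85 mm) begins 54 mm behind the grasp point. The pads swing forward as they close: fully open they stand 13 mm farther back than shut.
Start: joints at [1.253, 0.536, -0.004, 1.538, 0.003, 1.067, -0.071], TCP at [0.162, -0.629, 0.256] pointing down, gripper open.
Joint ranges: [-2.7, 2.7], [-0.37, 2.16], [-1.27, 1.26], [0.24, 2.4], [-1.31, 4.45], [0.19, 1.91], [-2.76, 2.76]. Speed limits (rad/s): [2.39, 2.39, 3.14, 3.14, 3.14, 3.14, 3.14].

### API

Orientations are given as a rotation vector (axis times angle).
In Python, from workcell import ctrl gives the robot as it stands.
- The arm moves only by the shell command python3 -m crank 'ROWS' [OPENING] [FORCE]. ROWS is a JSON object of lists of equal length, an entry for each row: "slide": the shift along the tool's x, y, z each as a share of 0.5 m, from -1 to 1, a list of three; "twist": the turn, a rotation vector about the tool's x, y, z each as a share of 120 degrees, from -1 to 1, a list of three. In form: {"slide": [[x, y, z], ...], "twist": [[rx, ry, rz], ...]}. A call has 1 to 10 rows; each row is the pose to reach, as a shift and turn from the pose commanded when the call began, along the tool's axes at that moment; what a row does not reach only later rows make up. A row lasts 1/10 s, in which the tool goes at most 50 mm and 8.59 degrees, less where a joint would pass 70% of its speed; a pose out of reach is approached as far as the arm can. A call with a number of a shift or a turn outside -1 to 1 is refused whole. A call with a gripper value outside its range is refused whole. OPENING is the gripper command: -1 is fully open, 1 is shut, values between are in proportion, set as the call begins (- or left out, the last holds). The fingers move at their own pace and stop on an object; FORCE is the grip in N (left out, the last holds). Time passes only in rows, so rows that repeat a pose let the fingers close. It gives the time, the measured TCP pose, the force, the opening and the grip force at its end, in the units of the state.
- ctrl.state(): the state, without advancing time (a new reading comes with each control period).
- ctrl.read_camera(name): name is "scene" or "top"; returns a dict with "img" (400x640x3 uint8, blue, green, red), "K" (3x3 intrinsics, pixels), "pose" (4x4, takes a point from camera to world coordinates). Camera axes: x right, y up, looking along -z (the intrinsics and any distortion apply to the point x, -y, -z); pixel columns grow to the right and rows downward; lengths in m; the calibration is good to about 2 mm. A picture is of the moment at which its call begins. There is no depth.
- ctrl.close_job(): hands the job in; it is judged then, once.
Trained networks look in a picture, given as the dict that the camera call returned (one of the last four; its "shot" number tells which), for a name from the list of things; names that differ only in an ending like _2 or _b are one class to them, and where a whole thing is asked for, a point or a joint stands for the part that bears it (a point fixed in the world has none). Each returns a list of dicts, best first, with "score" (0 to 1); they miss things now and then, are a little off and sometimes report something else, mostly with a low value. They report only what shows in the picture. A call takes as long as a camera call. They do not tell look-alikes from the thing itself.
- ctrl.search_frame(picture, label): "centre" ([x, y, z] in m, in the coordinates of the camera as it stood for that picture, good to about 4 mm: the middle of the surface that is visible of it).
- ctrl.regions_of(picture, label): "mask" (400x640 bool, what is visible of it).
- ctrl.place_of(picture, label): "centre" ([x, y, z] in m, in the coordinates of the camera as it stood for that picture, good to about 4 mm: a listed point, or the origin of a listed thing).
The state is a dict: "clock": time; "q": joint angles; "joint_velocities": joint speeds; "joint_efforts": joint torques, N m; "tool_pos": TCP position; "ee_rot": TCP orientation; "contact_force": force on the tool from outside, world axes, zero at the start; "ft_torque": the same for the moment, N m; "width": finger opening in m; "finger_force": force on a finger pad.
Only numpy, scipy, OpenCV 4.12 (cv2) and the standard library are available. Lean on these libraries where they do the work, as an engineer would, in place of code of your own. Each camera call takes 0.05 s, during which the arm holds its last target. There are 200 camera calls.

### The job

Press the tray's lever all the way down so that the parts tray stands fully tilted, then use the scraper's blade, not the fingers, to sweep the two nuts and the brass tee off the tray floor over its open end into the cup below. Leave the tray tilted and the cup standing, and put the scraper back in its holder, blade down in the slot as it was.

Things in the scene. Friction and masses are not known exactly. Their poses are not given: they have to be found in the camera images.
- stand: Grey fixed stand of the tilting tray, base plate 130 x 110 x 8 mm. Origin on the table under the stand; x from the open pour end to the closed back of the tray (roughly away from the robot), y left, z up. The tray's hinge axis lies along y at x = -43 mm, 80 mm up.
- tray (a joint): Tilt of the tray about its hinge, rad: 0 level (start), 0.38 at its stop (fully tilted, back end up). A stiff friction hinge: about 6 N straight down on the lever pad moves it, and it stays where it is left.
- tray_lip (a point): Middle of the open pour edge, on the floor's top face. Turns with the tray: x up along the floor to the closed back, y left, z out of the floor. Floor from x = 0 to 157 mm (back wall), 66 mm wide between side walls; walls 22 mm above the floor, 3 mm thick. Hinge axis at x = 42, z = -4 mm.
- tray_middle (a point): Point on the floor's top face, 80 mm from tray_lip along the floor; turns with the tray. The floor is flat rubber: it grips, so the parts do not slide down by themselves even when fully tilted.
- lever_pad (a point): Middle of the top of the black pad (34 x 30 mm) on the lever's end, beside the cup, to its right as the robot sees it. The lever is one piece with the tray: pressing the pad down 46 mm raises the tray's back to its stop. From the hinge axis it is at x -115, y -75, z 49 mm in the tray's axes; 129 mm over the table at the start, about 83 mm fully tilted.
- cup: Open aluminium cup standing loose on the table below the pour edge, 100 mm across the rim, 58 mm high, wall 3 mm, 0.25 kg. Origin at the middle of its underside, z up.
- nut_large: Hexagon steel nut lying flat on the tray floor, 24 mm across flats, 13 mm thick. Origin at the middle of its underside.
- nut_small: Hexagon steel nut lying flat on the tray floor, 19 mm across flats, 11 mm thick. Origin at the middle of its underside.
- brass_tee: Brass pipe tee, 28 x 50 x 14 mm (x, y, z), lying on the tray floor. Origin at the middle of its underside.
- scraper: Hand scraper, 96 mm high: upright steel blade 56 mm wide (y), 3 mm thick (x); on top a wooden grip bar 56 mm long (y), 18 mm thick (x), from 50 to 96 mm above the blade's edge. Origin: middle of the blade's lower edge, z up. 0.1 kg. Hangs in the holder's slot, grip on the holder's top, edge 2 mm above the table; take the grip across its 18 mm from above.
- holder: Grey fixed block, 36 x 92 x 52 mm (x, y, z), with a slot open at the top, 10 mm wide (x) and 68 mm long (y), right through. Origin at the middle of its underside; axes as the scraper's at the start.
There are look-alikes about, which are no part of the job. Of the things shaped like the holder, the grey one is meant.

How it is judged:
On the way, in this order (a step that is already met when the one before it is completed fails the run):
1. the tray is fully tilted, at its stop (value of joint tray above 0.34 rad), for 0.2 s.
2. the scraper's blade is down in the tilted tray (value of joint tray above 0.3 rad and distance between scraper and tray_middle below 0.075 m and z of scraper in the frame of tray_lip below 0.02 m), for 0.1 s.
3. both nuts and the tee are in the cup (horizontal distance between each of nut_large, nut_small, brass_tee and cup below 0.045 m and z of nut_large in the frame of cup between 0 and 0.05 m and z of nut_small in the frame of cup between 0 and 0.05 m and z of brass_tee in the frame of cup between 0 and 0.05 m), for 0.2 s.
At the end, for the whole second after the job is handed in: Both nuts and the tee lie in the cup (within 45 mm of its axis, below 50 mm), the cup stands upright (0.15 rad), the tray is still tilted (over 0.30 rad), and the scraper rests in the holder's slot (within 12 mm sideways, edge below 12 mm, upright within 0.2 rad) (all of step 3 and value of joint tray above 0.3 rad and angle between cup's own z axis and vertical below 0.15 rad and horizontal distance between scraper and holder below 0.012 m and height (world z) of scraper below 0.012 m and angle between scraper's own z axis and vertical below 0.2 rad and linear speed of each of scraper, cup below 0.02 m/s); the robot touches nothing.
It fails at once if the fingers touch a nut or the tee (contact force between the fingers and nut_large above 0.5 N or contact force between the fingers and nut_small above 0.5 N or contact force between the fingers and brass_tee above 0.5 N).
It also fails if it takes over 64 s, if anything falls off the work surface, if the arm or the gripper's body presses on something with over 40 N, if the wrist force passes 120 N, or if a joint passes its speed limit or range.

## Working session

There is one attempt and no reset: what is moved stays moved. The work goes in short steps, Python scripts to look and compute and a shell command to move; the robot and the scene stay as the last step left them, time stands still between calls to the robot, and variables do not carry over. Pictures are saved under pics/ and viewed, at most 10 in all, crops included, and the job is handed in when it is done.

```bash
ls; mkdir -p pics; cat > h.py <<'E'
import numpy as np, cv2
from workcell import ctrl
from scipy.spatial.transform import Rotation as R
np.set_printoptions(precision=4,suppress=True)
def w(p,c): c=np.array(c); return (p["pose"]@np.r_[c,1])[:3]
E
python3 - <<'E'
from h import *
s=ctrl.state(); print({k:np.round(v,3) for k,v in s.items()})
for n in ("scene","top"):
    p=ctrl.read_camera(n); cv2.imwrite(f"pics/{n}0.png",p["img"])
    print(n,p["pose"][:3,3])
    for l in ["stand","tray_lip","tray_middle","lever_pad","cup","nut_large","nut_small","brass_tee","scraper","holder"]:
        r=ctrl.place_of(p,l); print(l,[(round(x["score"],2),w(p,x["centre"])) for x in r[:3]])
E
```

```text
pics
{'clock': np.float64(0.0), 'q': array([ 1.253,  0.537, -0.004,  1.539,  0.003,  1.067, -0.071]), 'joint_velocities': array([ 0.   ,  0.001,  0.001,  0.001,  0.   ,  0.   , -0.001]), 'joint_efforts': array([ -0.   , -58.341,   1.049, -25.91 ,   0.012,   0.01 ,   0.   ]), 'tool_pos': array([ 0.162, -0.629,  0.255]), 'ee_rot': array([-3.115, -0.394,  0.001]), 'contact_force': array([ 0.71 , -0.345,  1.627]), 'ft_torque': array([ 0.071,  0.051, -0.043]), 'finger_force': np.float64(0.0), 'width': np.float64(0.085)}
scene [-0.5406  0.7697  0.7263]
stand [(0.57, array([ 0.5684, -0.0491,  0.0025]))]
tray_lip [(0.81, array([ 0.4848, -0.0457,  0.0825]))]
tray_middle [(0.73, array([ 0.4579, -0.043 ,  0.0037])), (0.68, array([ 0.5659, -0.0508,  0.0868]))]
lever_pad [(0.8, array([ 0.4085, -0.1155,  0.1283]))]
cup [(0.91, array([ 0.4571, -0.0441,  0.0033]))]
nut_large [(0.6, array([ 0.5905, -0.0653,  0.0856]))]
nut_small []
brass_tee [(0.62, array([ 0.5369, -0.0502,  0.0889]))]
scraper [(0.66, array([0.4452, 0.1666, 0.0058]))]
holder [(0.78, array([0.4439, 0.1663, 0.0021])), (0.55, array([0.4813, 0.4557, 0.0031]))]
top [0.452  0.138  1.2277]
stand [(0.72, array([ 0.5715, -0.05  , -0.001 ]))]
tray_lip [(0.61, array([ 0.4904, -0.0465,  0.0847])), (0.47, array([ 0.5658, -0.0519,  0.0857]))]
tray_middle [(0.72, array([ 0.5668, -0.0501,  0.0833]))]
lever_pad [(0.86, array([ 0.4119, -0.1225,  0.131 ]))]
cup [(0.58, array([ 0.4554, -0.0404,  0.0012]))]
nut_large [(0.54, array([ 0.5923, -0.0671,  0.0832])), (0.44, array([ 0.4547, -0.0427,  0.0031]))]
nut_small [(0.65, array([ 0.5938, -0.0323,  0.0862])), (0.43, array([ 0.4537, -0.0406,  0.0018]))]
brass_tee [(0.44, array([ 0.5322, -0.0492,  0.0834]))]
scraper [(0.59, array([0.448 , 0.1702, 0.0019]))]
holder [(0.87, array([0.4809, 0.4524, 0.0052])), (0.85, array([ 0.4499,  0.1691, -0.0011])), (0.69, array([ 0.589 , -0.0613,  0.0843]))]
```

View pics/scene0.png

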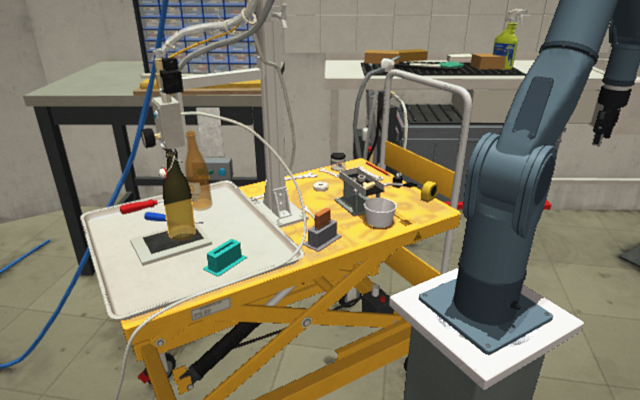

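View pics/top0.png

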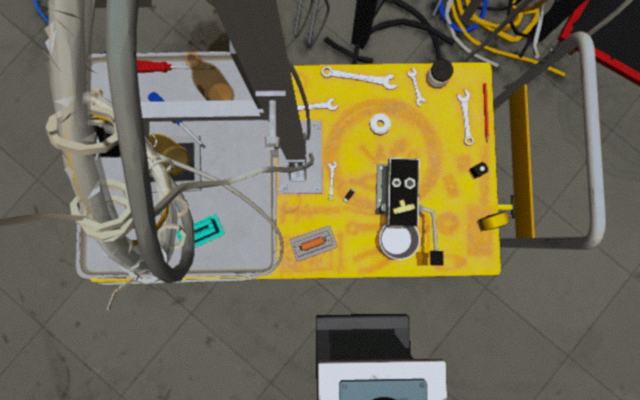

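The top view shows the tray at about (403,190), with the tee near the lip and the nuts behind it. The cup is at (398,241), the lever pad at (437,258), and the grey holder with the scraper at (313,243), turned roughly 24°. The teal holder at (200,232) is the look-alike.

```bash
python3 - <<'E'
from h import *
from scipy.optimize import least_squares
loc={"stand":(0,0,0),"tray_lip":(-85,0,84),"tray_middle":(-5,0,84),"lever_pad":(-158,-75,129)}
obs={k:[] for k in list(loc)+["cup","scraper","holder"]}
for i in range(3):
  for n in ("scene","top"):
    p=ctrl.read_camera(n)
    for l in obs:
        for x in ctrl.place_of(p,l):
            c=w(p,x["centre"])
            if l in loc and abs(c[2]-loc[l][2]/1e3)>.02: continue
            if l in("holder","scraper") and c[1]>.3: continue
            if l=="holder" and c[1]<.1: continue
            obs[l].append(c);break
    if i==0:
      for l,z in (("holder",.052),("scraper",.098)):
        for x in ctrl.regions_of(p,l)[:3]:
          m=x["mask"]; v,u=np.nonzero(m)
          P=np.c_[(u-p["K"][0,2])/p["K"][0,0],-(v-p["K"][1,2])/p["K"][1,1],-np.ones(len(u))]@p["pose"][:3,:3].T
          o=p["pose"][:3,3]; X=o+P*((z-o[2])/P[:,2])[:,None]
          r=cv2.minAreaRect(X[:,:2].astype(np.float32)*1000)
          print(n,l,round(x["score"],2),len(u),r)
for l in obs: print(l,len(obs[l]),np.mean(obs[l],0),np.std(obs[l],0))
def f(t):
    c,s=np.cos(t[2]),np.sin(t[2])
    return np.concatenate([np.ravel([np.array([t[0]+c*a-s*b,t[1]+s*a+c*b])*1e3-o[:2]*1e3 for o in obs[l]]) for l,(a,b) in ((l,(v[0]/1e3,v[1]/1e3)) for l,v in loc.items())])
r=least_squares(f,[.57,-.05,0],loss="soft_l1",f_scale=4); print("stand fit",r.x,np.abs(r.fun).max())
s=ctrl.state(); print(R.from_rotvec(s["ee_rot"]).as_matrix())
E
```

```text
scene holder 0.88 669 ((406.24774169921875, 189.822021484375), (95.51726531982422, 158.71902465820312), 19.232440948486328)
scene holder 0.65 978 ((441.14202880859375, 462.7511901855469), (102.77777099609375, 148.73883056640625), 25.466859817504883)
scene holder 0.38 816 ((631.8011474609375, -149.67266845703125), (197.9947509765625, 230.9464874267578), 85.66987609863281)
scene scraper 0.48 262 ((413.2681884765625, 187.7189178466797), (41.7412223815918, 118.0033187866211), 57.813995361328125)
top holder 0.9 817 ((448.5116882324219, 166.0662841796875), (57.680137634277344, 106.04716491699219), 19.3977108001709)
top holder 0.58 632 ((478.0362548828125, 443.32135009765625), (56.40970993041992, 107.91661834716797), 25.915170669555664)
top scraper 0.7 2210 ((518.2728881835938, -63.35093688964844), (271.23651123046875, 115.3011245727539), 9.924385070800781)
top scraper 0.64 179 ((448.5186767578125, 167.5524139404297), (18.407655715942383, 55.611881256103516), 19.576265335083008)
stand 6 [ 0.5706 -0.0485 -0.    ] [0.0008 0.0021 0.0016]
tray_lip 6 [ 0.4892 -0.0468  0.0837] [0.0037 0.0011 0.001 ]
tray_middle 6 [ 0.5671 -0.0519  0.0857] [0.0013 0.0011 0.0016]
lever_pad 6 [ 0.411  -0.1176  0.129 ] [0.0011 0.0023 0.0006]
cup 6 [ 0.4556 -0.0429  0.0029] [0.0023 0.0019 0.0015]
scraper 6 [0.4489 0.1674 0.0035] [0.0023 0.0025 0.0015]
holder 6 [0.4485 0.1671 0.0008] [0.0015 0.001  0.0021]
stand fit [ 0.5721 -0.0505 -0.0473] 7.739133210275156
[[ 0.9685  0.2492 -0.    ]
 [ 0.2492 -0.9685 -0.    ]
 [-0.      0.     -1.    ]]
```

```bash
cat >> h.py <<'E'
ST=np.array([.5721,-.0505]); YAW=-.0473
def st(x,y,z):  # stand frame mm -> world m
    c,s=np.cos(YAW),np.sin(YAW); return np.array([ST[0]+(c*x-s*y)/1e3,ST[1]+(s*x+c*y)/1e3,z/1e3])
def rot(yaw,tilt=0): # tool y at world angle yaw, z down; tilt>0 leans the top toward the robot
    x=np.array([-np.sin(yaw),np.cos(yaw),0]); y=np.array([np.cos(yaw),np.sin(yaw),0])
    return R.from_matrix(np.c_[x,y,[0,0,-1]])*R.from_rotvec([-tilt,0,0])
def to(pos,rt):
    s=ctrl.state(); A=R.from_rotvec(s["ee_rot"])
    print("slide",A.inv().apply(pos-s["tool_pos"])/.5,"twist",np.degrees((A.inv()*rt).as_rotvec())/120)
def show():
    s=ctrl.state(); print(s["clock"],s["tool_pos"],"F",s["contact_force"],"w",s["width"],s["finger_force"],"q",s["q"])
E
python3 -c "
from h import *
print(rot(YAW,.38).as_matrix()[:,2])
to(st(-166,-75,190),rot(YAW))"
python3 -m crank '{"slide":[[0.72,-0.87,0.1],[0.72,-0.87,0.1],[0.72,-0.87,0.1],[0.72,-0.87,0.1],[0.72,-0.87,0.1],[0.72,-0.87,0.1],[0.72,-0.87,0.1],[0.72,-0.87,0.1],[0.72,-0.87,0.1],[0.72,-0.87,0.1]],"twist":[[0,0,-0.6],[0,0,-0.6],[0,0,-0.6],[0,0,-0.6],[0,0,-0.6],[0,0,-0.6],[0,0,-0.6],[0,0,-0.6],[0,0,-0.6],[0,0,-0.6]]}' 1 60
python3 -c "
from h import *
show();to(st(-166,-75,190),rot(YAW))"
```

```text
[ 0.3705 -0.0175 -0.9287]
slide [ 0.7215 -0.8716  0.1325] twist [-0.      0.     -0.6072]
clock: 4.7
tool_pos: [0.3745, -0.1772, 0.2124]
ee_rot: [2.288, 2.151, 0.0]
contact_force: [1.5, -0.6, -0.5]
width: -0.0001
finger_force: 0.0
4.7 [ 0.3745 -0.1772  0.2124] F [ 1.5376 -0.5622 -0.4552] w -0.000125496212177366 0.0 q [ 0.771   0.2372 -0.4907  2.1465  0.1571  0.79    0.1198]
slide [0.1226 0.049  0.0449] twist [ 0.0005  0.0003 -0.0067]
```

```bash
python3 -m crank '{"slide":[[0.123,0.049,0.045],[0.123,0.049,0.045],[0.123,0.049,0.095],[0.123,0.045,0.13],[0.123,0.04,0.16],[0.123,0.035,0.18],[0.123,0.03,0.19],[0.123,0.03,0.195],[0.123,0.03,0.195]],"twist":[[0,0,-0.006],[0,0,-0.006],[0,0,-0.006],[0,0,-0.006],[0,0,-0.006],[0,0,-0.006],[0,0,-0.006],[0,0,-0.006],[0,0,-0.006]]}'
python3 -c "
from h import *
show();to(st(-174,-75,108),rot(YAW))"
```

```text
clock: 5.6
tool_pos: [0.3929, -0.1186, 0.1149]
ee_rot: [2.276, 2.165, -0.0]
contact_force: [0.0, 0.5, 0.6]
width: 0.0
finger_force: 0.0
5.6 [ 0.3929 -0.1186  0.1149] F [0.0384 0.4939 0.5594] w 4.4427600201179325e-05 0.0027527132453997183 q [ 0.5607  0.4247 -0.4421  2.2249  0.342   0.5546 -0.1903]
slide [0.003  0.0035 0.0138] twist [ 0.0002  0.0002 -0.0012]
```

```bash
python3 - <<'E'
from h import *
p=ctrl.read_camera("scene"); im=p["img"][150:250,310:450]; cv2.imwrite("pics/s1.png",cv2.resize(im,(700,500),interpolation=3))
print([(round(x["score"],2),w(p,x["centre"])) for x in ctrl.place_of(p,"lever_pad")[:2]])
E
```

```text
[(0.62, array([ 0.3997, -0.1151,  0.0921]))]
```

View pics/s1.png

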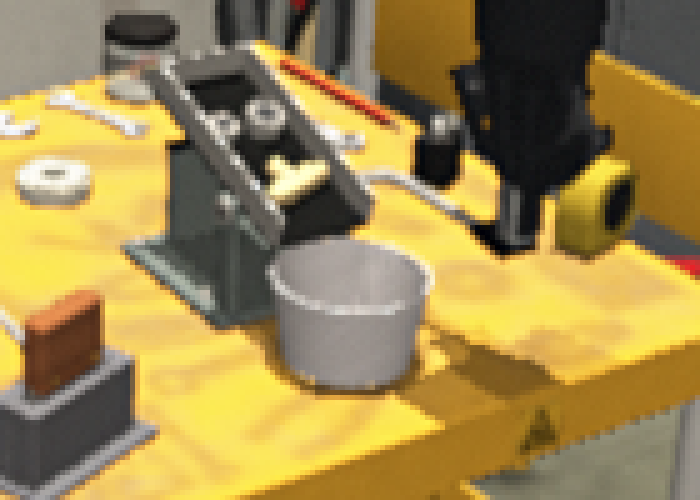

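The tray is already well tilted, the parts have stayed put, and the fingertips are on the pad. I'll press on to the stop, watching the force.

```bash
python3 -m crank '{"slide":[[0.002,0,0.005],[0.002,0,0.01],[0.002,0,0.015],[0.002,0,0.015]],"twist":[[0,0,0],[0,0,0],[0,0,0],[0,0,0]]}'
python3 -m crank '{"slide":[[0,0,0.004],[0,0,0.008],[0,0,0.008]],"twist":[[0,0,0],[0,0,0],[0,0,0]]}'
```

```text
clock: 6.1
tool_pos: [0.3922, -0.118, 0.107]
ee_rot: [-2.277, -2.165, 0.002]
contact_force: [-1.9, -4.9, 5.8]
width: 0.0002
finger_force: 3.2
clock: 6.4
tool_pos: [0.3928, -0.1182, 0.1057]
ee_rot: [2.275, 2.164, -0.005]
contact_force: [-14.4, -1.7, 56.6]
width: -0.0003
finger_force: 29.4
```

```bash
python3 -m crank '{"slide":[[0,0,-0.1],[0,0,-0.2],[0,0,-0.3],[0,0,-0.3]],"twist":[[0,0,0],[0,0,0],[0,0,0],[0,0,0]]}' -0.3
python3 - <<'E'
from h import *
show(); a=np.radians(19.5); to(np.array([.4485,.1672,.2]),rot(a))
p=ctrl.read_camera("scene"); q=ctrl.read_camera("top")
ims=[cv2.resize(p["img"][130:270,240:440],(700,490),interpolation=3)]
cv2.imwrite("pics/s2.png",ims[0]); cv2.imwrite("pics/t2.png",cv2.resize(q["img"][130:290,180:460],(784,448),interpolation=3))
for l,pic in (("lever_pad",p),("tray_middle",p),("tray_middle",q),("tray_lip",q)): print(l,[(round(x["score"],2),w(pic,x["centre"])) for x in ctrl.place_of(pic,l)[:2]])
print(st(-83.5,0,68), st(-83.5+80*.9287,0,68+80*.3709))
E
```

```text
clock: 6.8
tool_pos: [0.3966, -0.1175, 0.2585]
ee_rot: [2.269, 2.159, 0.009]
contact_force: [1.1, -0.3, 0.3]
width: 0.0554
finger_force: 0.0
6.8 [ 0.3966 -0.1175  0.2585] F [ 1.0813 -0.35    0.2579] w 0.05538593328007752 0.0 q [ 0.7076  0.1623 -0.5741  2.1028  0.1153  0.8941  0.0186]
slide [0.5743 0.0741 0.1162] twist [ 0.0049  0.0024 -0.1862]
lever_pad [(0.82, array([ 0.3984, -0.113 ,  0.084 ]))]
tray_middle [(0.93, array([ 0.5632, -0.053 ,  0.1004])), (0.24, array([ 0.4872, -0.0482,  0.0672]))]
tray_middle [(0.87, array([ 0.5651, -0.0537,  0.0982])), (0.45, array([ 0.4551, -0.0403,  0.0017]))]
tray_lip [(0.89, array([ 0.4929, -0.0492,  0.0703]))]
[ 0.4887 -0.0466  0.068 ] [ 0.5629 -0.0501  0.0977]
```

View pics/t2.png

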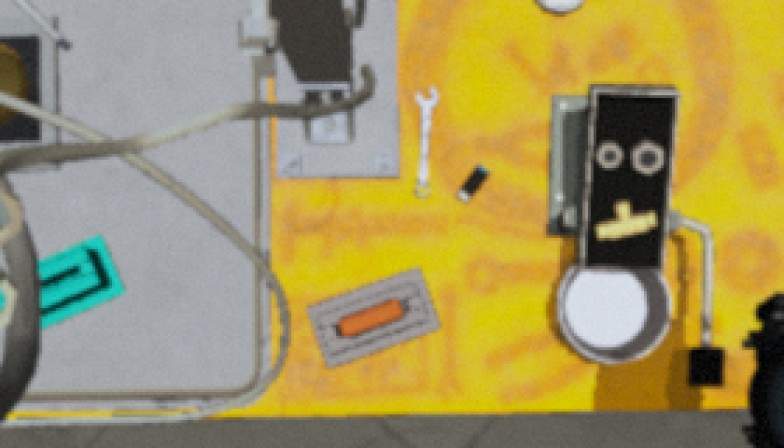

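```bash
python3 -m crank '{"slide":[[0.574,0.074,0.05],[0.574,0.074,0.05],[0.574,0.074,0.1],[0.574,0.074,0.116],[0.574,0.074,0.116],[0.574,0.074,0.116],[0.574,0.074,0.116],[0.574,0.074,0.116],[0.574,0.074,0.116]],"twist":[[0,0,-0.186],[0,0,-0.186],[0,0,-0.186],[0,0,-0.186],[0,0,-0.186],[0,0,-0.186],[0,0,-0.186],[0,0,-0.186],[0,0,-0.186]]}'
python3 -c "
from h import *
show();a=np.radians(19.5); to(np.array([.4485,.1672,.084]),rot(a))"
```

```text
clock: 8.0
tool_pos: [0.4435, 0.1661, 0.1944]
ee_rot: [-1.815, -2.563, 0.003]
contact_force: [0.1, 0.2, 0.7]
width: 0.0558
finger_force: 0.0
8.0 [0.4435 0.1661 0.1944] F [0.0989 0.1908 0.6961] w 0.05577444846777788 0.0 q [ 0.1325  0.4193 -0.7129  2.0143  0.3663  0.8386 -0.449 ]
slide [-0.001   0.0107  0.2208] twist [-0.001   0.0003 -0.0008]
```

```bash
python3 -m crank '{"slide":[[-0.001,0.01,0.06],[-0.001,0.01,0.12],[-0.001,0.01,0.17],[-0.001,0.01,0.2],[-0.001,0.01,0.22],[-0.001,0.01,0.22]],"twist":[[0,0,0],[0,0,0],[0,0,0],[0,0,0],[0,0,0],[0,0,0]]}'
python3 - <<'E'
from h import *
show()
p=ctrl.read_camera("scene"); q=ctrl.read_camera("top")
a=cv2.resize(p["img"][180:270,270:370],(500,450),interpolation=3); b=cv2.resize(q["img"][200:290,280:340],(300,450),interpolation=3)
cv2.imwrite("pics/s3.png",np.hstack([a,b]))
E
```

```text
clock: 8.6
tool_pos: [0.4486, 0.1678, 0.0846]
ee_rot: [-1.815, -2.564, 0.002]
contact_force: [-0.0, 0.5, -0.1]
width: 0.0553
finger_force: 0.0
8.6 [0.4486 0.1678 0.0846] F [-0.0232  0.4637 -0.1275] w 0.05526205731741054 0.0 q [ 0.009   0.6066 -0.5749  2.064   0.5567  0.6272 -0.6085]
```

View pics/s3.png

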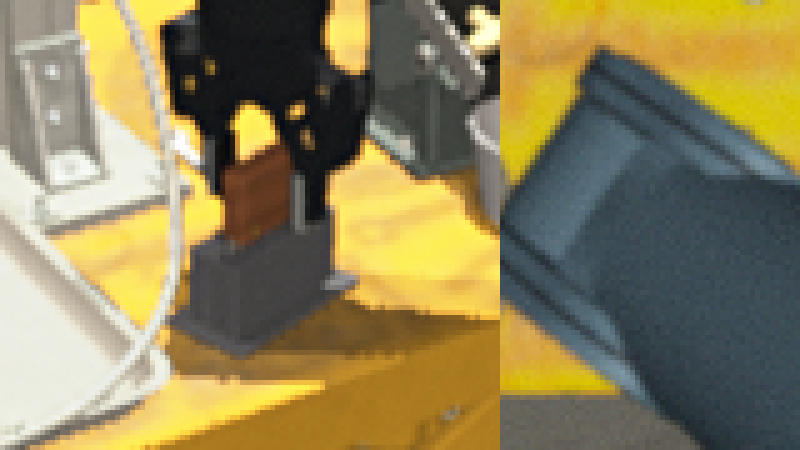

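The grip bar stands between the two fingers, and the tips are clear of the holder top. Closing now, then lifting.

```bash
python3 -m crank '{"slide":[[0,0,0],[0,0,0],[0,0,0],[0,0,0],[0,0,0],[0,0,0]],"twist":[[0,0,0],[0,0,0],[0,0,0],[0,0,0],[0,0,0],[0,0,0]]}' 1 90
python3 -c "
from h import *
show()"
python3 -m crank '{"slide":[[0,0,-0.05],[0,0,-0.1],[0,0,-0.16],[0,0,-0.24],[0,0,-0.32],[0,0,-0.4],[0,0,-0.4]],"twist":[[0,0,0],[0,0,0],[0,0,0],[0,0,0],[0,0,0],[0,0,0],[0,0,0]]}'
python3 - <<'E'
from h import *
show()
p=ctrl.read_camera("scene"); q=ctrl.read_camera("top")
cv2.imwrite("pics/s4.png",np.vstack([cv2.resize(p["img"][130:230,290:430],(700,500),interpolation=3)]))
np.savez("pics/top4.npz",img=q["img"],K=q["K"],pose=q["pose"])
for l,pic in (("scraper",p),("cup",q),("tray_middle",p)): print(l,[(round(x["score"],2),w(pic,x["centre"])) for x in ctrl.place_of(pic,l)[:2]])
E
```

```text
clock: 9.3
tool_pos: [0.4493, 0.1688, 0.086]
ee_rot: [1.813, 2.564, 0.001]
contact_force: [-0.2, -1.4, 6.5]
width: 0.017
finger_force: 87.7
9.3 [0.4493 0.1688 0.086 ] F [-0.17   -1.3525  6.4896] w 0.01701745617014902 87.70917534828186 q [ 0.0087  0.6045 -0.5764  2.0629  0.5564  0.628  -0.6086]
clock: 10.0
tool_pos: [0.4512, 0.1702, 0.2902]
ee_rot: [1.81, 2.56, 0.011]
contact_force: [0.2, 0.7, -1.5]
width: 0.0172
finger_force: 87.9
10.0 [0.4512 0.1702 0.2902] F [ 0.2354  0.7276 -1.5073] w 0.017218217509029934 87.9094648361206 q [ 0.2112  0.2954 -0.7872  1.904   0.246   1.0305 -0.3407]
scraper [(0.7, array([0.446 , 0.1661, 0.2118]))]
cup [(0.75, array([ 0.4548, -0.0421,  0.0027]))]
tray_middle [(0.85, array([ 0.5628, -0.0521,  0.1011]))]
```

View pics/s4.png

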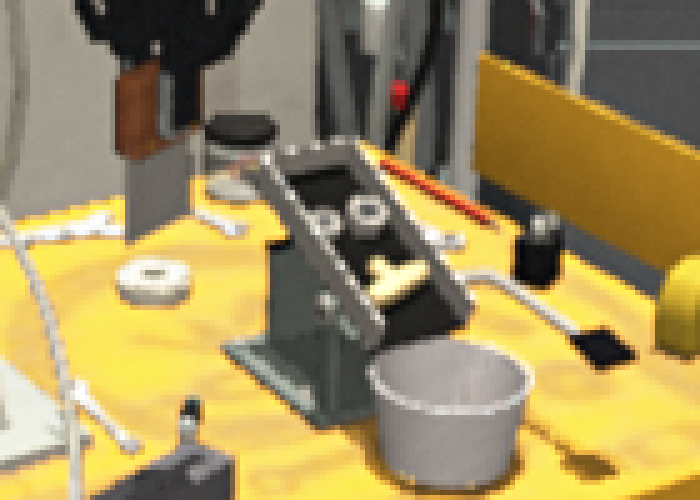

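```bash
cat >> h.py <<'E'
TH=.38
L0=st(-83.5,0,68)
RT=R.from_euler("z",YAW)*R.from_euler("y",-TH)
def tray(x,y,z): return L0+RT.apply(np.array([x,y,z])/1e3)
def proj(p,X):
    c=np.linalg.inv(p["pose"])@np.r_[X,1]; u=p["K"]@np.array([c[0],-c[1],-c[2]]); return u[:2]/u[2]
E
python3 - <<'E'
from h import *
d=np.load("pics/top4.npz"); p={k:d[k] for k in d}
im=p["img"]; hsv=cv2.cvtColor(im,cv2.COLOR_BGR2HSV).astype(float)
for x in (70,80,90,100,110,120,130,140,150):
    out=[]
    for y,ch,span in ((-36,1,8),(33,2,5)):
        ys=np.arange(y-span,y+span+.1,.5)
        pts=np.array([proj(p,tray(x,v,22)) for v in ys],np.float32)
        pr=cv2.remap(hsv[:,:,ch].astype(np.float32),pts[None,:,0],pts[None,:,1],cv2.INTER_LINEAR)[0]
        g=np.abs(np.gradient(pr)); i=g.argmax(); out+= [ys[i]-y, (g*(ys-y)).sum()/g.sum(), g.max()]
    print(x,np.round(out,1))
v=im.copy()
big=cv2.resize(v[130:280,350:460],None,fx=4,fy=4,interpolation=3)
def ln(a,b,c):
    A,B=[tuple(int(round(t)) for t in ((proj(p,tray(*q))-[350,130]+.5)*4)) for q in (a,b)]; cv2.line(big,A,B,c,1)
for y,z,c in ((-36,22,(0,0,255)),(36,22,(0,0,255)),(33,22,(0,255,0)),(-33,0,(255,0,255)),(33,0,(255,0,255))): ln((0,y,z),(157,y,z),c)
ln((157,-33,0),(157,33,0),(255,0,255)); ln((160,-36,22),(160,36,22),(0,0,255)); ln((0,-33,0),(0,33,0),(255,0,255))
cv2.imwrite("pics/o4.png",big)
E
```

```text
70 [ 0.   0.1 18.5 -1.   0.3  8.2]
80 [ 1.   0.8 15.9 -0.5  0.5 11.8]
90 [ 0.5  1.7 14.   1.   0.8 14.8]
100 [ 0.5  0.9 17.1  1.  -0.3 11.8]
110 [ 1.   1.7 12.9 -5.  -0.7 11.4]
120 [ 0.5  1.  15.6  1.   0.7 15.7]
130 [ 0.5  1.2 17.4  0.5  0.9 14.3]
140 [-1.   1.  11.  -0.5  0.5 11.7]
150 [ 0.   0.9 18.8  0.   0.4 15.2]
```

View pics/o4.png

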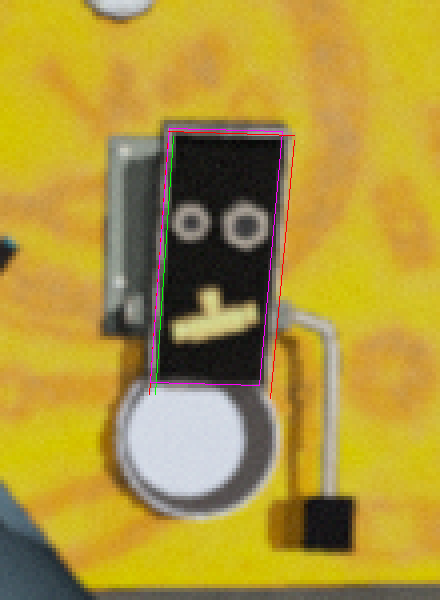

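```bash
python3 -c "
from h import *
show();to(tray(133,0,190),rot(YAW,TH))"
```

```text
10.25 [0.4479 0.1681 0.2838] F [ 0.237  -0.1162 -1.604 ] w 0.017098633784213026 87.91118860244751 q [ 0.2088  0.3031 -0.7837  1.912   0.2479  1.0281 -0.3422]
slide [-0.4721  0.0319 -0.02  ] twist [-0.1804 -0.0349  0.1827]
```

```bash
python3 -m crank '{"slide":[[-0.1,0.0,-0.02],[-0.2,0.01,-0.02],[-0.3,0.02,-0.02],[-0.4,0.032,-0.02],[-0.472,0.032,-0.02],[-0.472,0.032,-0.02],[-0.472,0.032,-0.02]],"twist":[[-0.036,-0.007,0.036],[-0.072,-0.014,0.073],[-0.108,-0.021,0.11],[-0.144,-0.028,0.146],[-0.18,-0.035,0.183],[-0.18,-0.035,0.183],[-0.18,-0.035,0.183]]}'
python3 - <<'E'
from h import *
show();to(tray(133,0,88),rot(YAW,TH))
p=ctrl.read_camera("scene"); q=ctrl.read_camera("top")
for pic in (p,q): print([(round(x["score"],2),w(pic,x["centre"])) for x in ctrl.place_of(pic,"scraper")[:2]])
s=ctrl.state(); print("edge by model",s["tool_pos"]+R.from_rotvec(s["ee_rot"]).apply([0,0,.083]))
E
```

```text
clock: 10.95
tool_pos: [0.5414, -0.0488, 0.2936]
ee_rot: [2.06, 1.962, 0.377]
contact_force: [-0.4, 0.6, -0.4]
width: 0.0169
finger_force: 88.0
10.95 [ 0.5414 -0.0488  0.2936] F [-0.4186  0.5558 -0.423 ] w 0.01687423791221933 87.98648715019226 q [ 0.5453  0.1841 -0.6043  2.0452  0.2443  0.5783 -0.2604]
slide [-0.0006  0.001   0.2039] twist [-0.0009 -0.0003 -0.0008]
[(0.5, array([ 0.5692, -0.0515,  0.2154]))]
[(0.56, array([ 0.5724, -0.0499,  0.2141])), (0.28, array([ 0.5825, -0.0655,  0.1061]))]
edge by model [ 0.5734 -0.0481  0.2179]
```

```bash
python3 -m crank '{"slide":[[-0.005,0.001,0.04],[-0.005,0.001,0.08],[-0.005,0.001,0.12],[-0.005,0.001,0.15],[-0.005,0.001,0.17],[-0.005,0.001,0.185],[-0.005,0.001,0.199],[-0.005,0.001,0.199]],"twist":[[0,0,0],[0,0,0],[0,0,0],[0,0,0],[0,0,0],[0,0,0],[0,0,0],[0,0,0]]}'
python3 - <<'E'
from h import *
show()
p=ctrl.read_camera("scene"); cv2.imwrite("pics/s5.png",cv2.resize(p["img"][140:230,320:430],(770,630)[:2] if 0 else (720,589),interpolation=3))
s=ctrl.state(); A=R.from_rotvec(s["ee_rot"]); print("TCP in tray",RT.inv().apply(s["tool_pos"]-L0)*1e3)
E
```

```text
clock: 11.95
tool_pos: [0.5799, -0.0525, 0.2025]
ee_rot: [2.057, 1.961, 0.379]
contact_force: [0.0, 0.5, -1.4]
width: 0.0168
finger_force: 88.0
11.95 [ 0.5799 -0.0525  0.2025] F [ 0.0074  0.4999 -1.4261] w 0.01683528577889348 88.00120711326599 q [ 0.3888  0.3787 -0.4591  2.0529  0.4891  0.4028 -0.4769]
TCP in tray [135.0012  -1.6902  91.451 ]
```

View pics/s5.png

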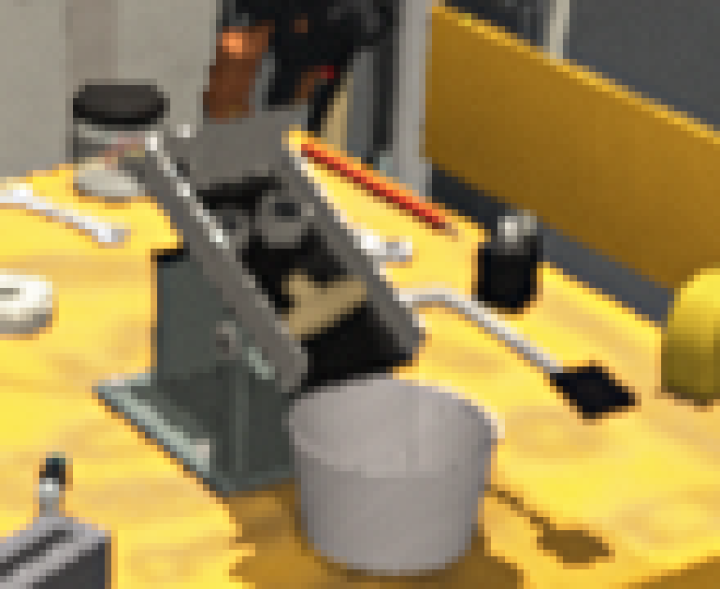

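The blade is down between the side walls, just behind the nuts (nuts at about (280,215) and (230,215)). Now probing for the floor.

```bash
python3 -m crank '{"slide":[[0,0,0.004],[0,0,0.008],[0,0,0.008]],"twist":[[0,0,0],[0,0,0],[0,0,0]]}'
python3 -m crank '{"slide":[[0,0,0.002],[0,0,0.004],[0,0,0.004]],"twist":[[0,0,0],[0,0,0],[0,0,0]]}'
python3 -c "
from h import *
s=ctrl.state();print(s['contact_force'],'TCP in tray',RT.inv().apply(s['tool_pos']-L0)*1e3)"
```

```text
clock: 12.3
tool_pos: [0.5815, -0.0529, 0.1994]
ee_rot: [2.057, 1.96, 0.379]
contact_force: [0.1, 0.2, -1.3]
width: 0.0174
finger_force: 88.0
clock: 12.6
tool_pos: [0.5821, -0.0529, 0.1973]
ee_rot: [2.057, 1.96, 0.379]
contact_force: [-0.6, -0.6, -2.5]
width: 0.0166
finger_force: 88.0
[-0.6183 -0.59   -2.4523] TCP in tray [134.9388  -1.8783  85.3834]
```

```bash
python3 -m crank '{"slide":[[0,-0.015,0],[0,-0.04,0],[0,-0.065,0],[0,-0.09,0],[0,-0.115,0],[0,-0.14,0],[0,-0.165,0],[0,-0.18,0],[0,-0.18,0]],"twist":[[0,0,0],[0,0,0],[0,0,0],[0,0,0],[0,0,0],[0,0,0],[0,0,0],[0,0,0],[0,0,0]]}'
python3 - <<'E'
from h import *
s=ctrl.state();print(s['contact_force'],'TCP in tray',RT.inv().apply(s['tool_pos']-L0)*1e3,s["q"],s["width"])
p=ctrl.read_camera("scene"); cv2.imwrite("pics/s6.png",cv2.resize(p["img"][140:230,320:430],(720,589),interpolation=3))
E
```

```text
clock: 13.5
tool_pos: [0.4973, -0.0488, 0.1634]
ee_rot: [2.058, 1.961, 0.377]
contact_force: [-0.4, -1.5, -1.1]
width: 0.0173
finger_force: 88.2
[-0.3549 -1.5063 -1.0929] TCP in tray [43.5009 -1.8304 85.3296] [ 0.3094  0.3181 -0.3563  2.2741  0.6161  0.2266 -0.6359] 0.017302697065421143
```

View pics/s6.png

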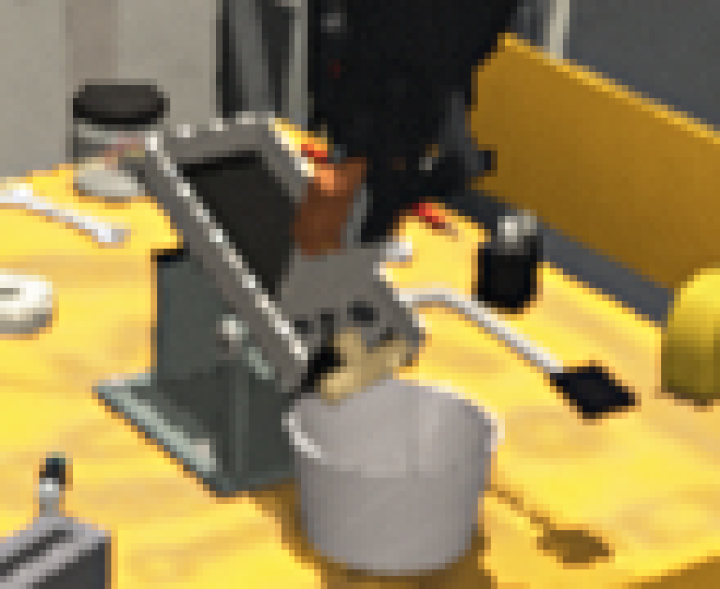

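The blade is pushing everything along; the tee is just tipping over the lip, with both nuts behind it. Joint 6 is close to its limit, so I'll ease the tilt about the blade edge while finishing.

```bash
python3 - <<'E'
from h import *
s=ctrl.state(); A=R.from_rotvec(s["ee_rot"]); P=s["tool_pos"]; e=P+A.apply([0,0,.0845])
e0=RT.inv().apply(e-L0)*1e3; print(e0)
for x,t in ((41,.33),(36,.27),(30,.21),(22,.15),(13,.1),(4,.08),(-4,.06),(-12,.05),(-15,.05)):
    B=rot(YAW,t); Q=tray(x,-1.8,e0[2]+.6)-B.apply([0,0,.0845])
    print(x,t,"slide",A.inv().apply(Q-P)/.5,"twist",np.degrees((A.inv()*B).as_rotvec())/120)
E
```

```text
[44.7716 -1.7255  0.8881]
41 0.33 slide [-0.0001  0.0011 -0.001 ] twist [ 0.0245 -0.0002 -0.0003]
36 0.27 slide [-0.0001  0.0012 -0.0002] twist [ 0.0531 -0.0002 -0.0003]
30 0.21 slide [-0.0001 -0.0007  0.0012] twist [ 0.0818 -0.0002 -0.0003]
22 0.15 slide [-0.0001 -0.0068  0.0032] twist [ 0.1104 -0.0002 -0.0003]
13 0.1 slide [-0.0001 -0.0166  0.0054] twist [ 0.1343 -0.0002 -0.0003]
4 0.08 slide [-0.0001 -0.0314  0.0063] twist [ 0.1439 -0.0002 -0.0003]
-4 0.06 slide [-0.0001 -0.0442  0.0073] twist [ 0.1534 -0.0002 -0.0003]
-12 0.05 slide [-0.0001 -0.0586  0.0078] twist [ 0.1582 -0.0002 -0.0003]
-15 0.05 slide [-0.0001 -0.0646  0.0078] twist [ 0.1582 -0.0002 -0.0003]
```

```bash
python3 -m crank '{"slide":[[0,0.001,-0.001],[0,0.001,0],[0,-0.001,0.001],[0,-0.007,0.003],[0,-0.017,0.005],[0,-0.031,0.006],[0,-0.044,0.007],[0,-0.059,0.008],[0,-0.064,0.008],[0,-0.064,0.008]],"twist":[[0.025,0,0],[0.053,0,0],[0.082,0,0],[0.11,0,0],[0.134,0,0],[0.144,0,0],[0.153,0,0],[0.158,0,0],[0.158,0,0],[0.158,0,0]]}'
python3 - <<'E'
from h import *
show()
s=ctrl.state(); A=R.from_rotvec(s["ee_rot"]); print(RT.inv().apply(s["tool_pos"]+A.apply([0,0,.0845])-L0)*1e3)
p=ctrl.read_camera("scene"); q=ctrl.read_camera("top")
cv2.imwrite("pics/s7.png",cv2.resize(p["img"][150:230,330:430],(750,600),interpolation=3))
E
```

```text
clock: 14.55
tool_pos: [0.4697, -0.0475, 0.1481]
ee_rot: [2.248, 2.142, 0.054]
contact_force: [0.4, -0.3, -1.6]
width: 0.0166
finger_force: 88.2
14.55 [ 0.4697 -0.0475  0.1481] F [ 0.4487 -0.2872 -1.6032] w 0.016556360607087654 88.20602059364319 q [ 0.4626  0.4406 -0.552   2.0945  0.3854  0.6502 -0.3943]
[-15.2035  -1.7636   1.4222]
```

View pics/s7.png

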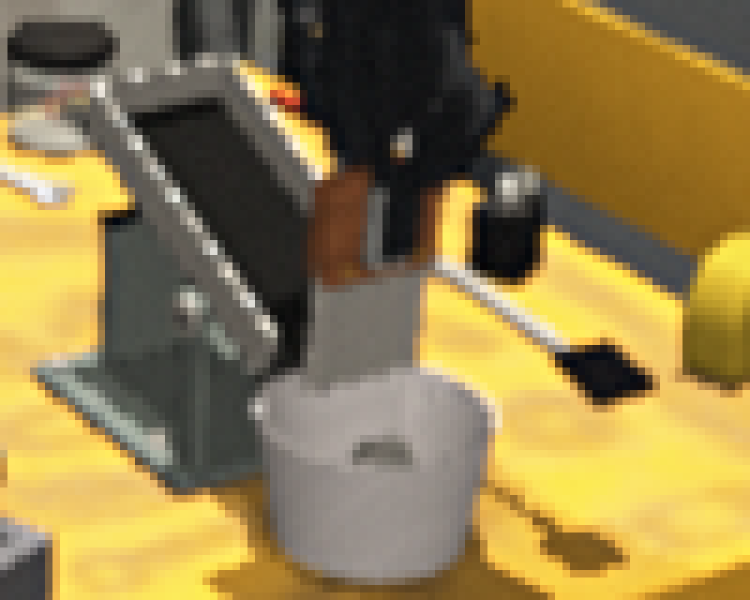

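The tray is empty, and a nut can be seen inside the upright cup at about (380,450). That was my tenth view, so I'll check numerically from here. Lifting clear and returning to the holder.

```bash
python3 -m crank '{"slide":[[0,0,-0.08],[0,0,-0.16],[0,0,-0.25],[0,0,-0.25]],"twist":[[0.024,0,0],[0.024,0,0],[0.024,0,0],[0.024,0,0]]}'
python3 - <<'E'
from h import *
show(); to(np.array([.4492,.1686,.25]),rot(np.radians(19.5)))
E
```

```text
clock: 15.05
tool_pos: [0.4677, -0.047, 0.2786]
ee_rot: [2.268, 2.162, 0.011]
contact_force: [0.8, 1.0, -1.0]
width: 0.0173
finger_force: 88.3
15.05 [ 0.4677 -0.047   0.2786] F [ 0.805   0.9936 -0.9557] w 0.01726543905349636 88.33968758583069 q [ 0.5731  0.258  -0.658   1.9519  0.1911  0.9813 -0.2222]
slide [ 0.4289 -0.0582  0.0562] twist [ 0.0052  0.0013 -0.1855]
```

```bash
python3 -m crank '{"slide":[[0.1,-0.01,0.01],[0.2,-0.03,0.03],[0.3,-0.04,0.05],[0.4,-0.055,0.056],[0.429,-0.058,0.056],[0.429,-0.058,0.056],[0.429,-0.058,0.056]],"twist":[[0.002,0,-0.05],[0.003,0,-0.1],[0.004,0.001,-0.15],[0.005,0.001,-0.186],[0.005,0.001,-0.186],[0.005,0.001,-0.186],[0.005,0.001,-0.186]]}'
python3 - <<'E'
from h import *
p=ctrl.read_camera("top"); r=ctrl.read_camera("scene"); show(); to(np.array([.4492,.1686,.15]),rot(np.radians(19.5)))
for n in ("nut_large","nut_small","brass_tee","cup","tray_middle"): print(n,[(round(x["score"],2),w(p,x["centre"])) for x in ctrl.place_of(p,n)[:2]])
for n in ("scraper","tray_middle"): print(n,[(round(x["score"],2),w(r,x["centre"])) for x in ctrl.place_of(r,n)[:2]])
E
```

```text
clock: 15.75
tool_pos: [0.4454, 0.168, 0.2447]
ee_rot: [-1.806, -2.56, 0.009]
contact_force: [-0.4, -0.6, -1.2]
width: 0.017
finger_force: 88.3
15.85 [0.4458 0.1668 0.2449] F [-0.6107  0.1785 -1.2269] w 0.01700082275718392 88.33985924720764 q [ 0.2121  0.3653 -0.7985  1.9546  0.311   0.9586 -0.398 ]
slide [0.0003 0.0095 0.1896] twist [-0.0047 -0.0017 -0.0005]
nut_large [(0.64, array([ 0.4774, -0.0652,  0.0214])), (0.45, array([ 0.564 , -0.0493,  0.0968]))]
nut_small []
brass_tee [(0.55, array([ 0.457 , -0.0442,  0.0144]))]
cup [(0.89, array([ 0.4568, -0.044 ,  0.0028]))]
tray_middle [(0.81, array([ 0.5645, -0.0516,  0.0988]))]
scraper [(0.88, array([0.4439, 0.1653, 0.1623])), (0.39, array([ 0.489 , -0.0441,  0.069 ]))]
tray_middle [(0.55, array([ 0.5636, -0.0543,  0.099 ]))]
```

```bash
python3 -m crank '{"slide":[[0,0.008,0.06],[0,0.0085,0.12],[0,0.0085,0.17],[0,0.0085,0.185],[0,0.0085,0.185],[0,0.0085,0.185]],"twist":[[-0.004,-0.001,0],[-0.004,-0.001,0],[-0.004,-0.001,0],[-0.004,-0.001,0],[-0.004,-0.001,0],[-0.004,-0.001,0]]}'
python3 - <<'E'
from h import *
p=ctrl.read_camera("scene"); q=ctrl.read_camera("top")
show(); to(np.array([.4492,.1686,.088]),rot(np.radians(19.5)))
print([(round(x["score"],2),w(p,x["centre"])) for x in ctrl.place_of(p,"scraper")[:2]])
for c in (p,q):
  for n in ("nut_small","nut_large"): print(n,[(round(x["score"],2),w(c,x["centre"])) for x in ctrl.place_of(c,n)[:3]])
E
```

```text
clock: 16.8
tool_pos: [0.4494, 0.1704, 0.1537]
ee_rot: [-1.811, -2.565, -0.003]
contact_force: [0.4, 1.1, -1.5]
width: 0.0169
finger_force: 88.3
16.9 [0.4496 0.1704 0.154 ] F [ 0.6653 -0.8261 -1.286 ] w 0.017427123825076943 88.33306431770325 q [ 0.1166  0.5046 -0.7088  2.0277  0.4655  0.7708 -0.5312]
slide [-0.0034 -0.0021  0.132 ] twist [ 0.0008 -0.0011  0.0004]
[(0.68, array([0.4455, 0.1675, 0.0724]))]
nut_small []
nut_large [(0.55, array([ 0.4783, -0.0681,  0.0202])), (0.39, array([ 0.5677, -0.0466,  0.003 ]))]
nut_small [(0.58, array([ 0.4433, -0.012 ,  0.0162]))]
nut_large [(0.56, array([ 0.4782, -0.0658,  0.0216]))]
```

All three parts are in the cup. Inserting the scraper.

```bash
python3 -m crank '{"slide":[[-0.003,-0.002,0.0],[-0.003,-0.002,0.03],[-0.003,-0.002,0.05],[-0.003,-0.002,0.07],[-0.003,-0.002,0.09],[-0.003,-0.002,0.11],[-0.003,-0.002,0.125],[-0.003,-0.002,0.132],[-0.003,-0.002,0.132]],"twist":[[0,0,0],[0,0,0],[0,0,0],[0,0,0],[0,0,0],[0,0,0],[0,0,0],[0,0,0],[0,0,0]]}'
python3 -c "
from h import *
show()"
```

```text
clock: 18.05
tool_pos: [0.448, 0.1685, 0.0865]
ee_rot: [-1.81, -2.565, -0.001]
contact_force: [-0.5, -0.2, -0.7]
width: 0.0171
finger_force: 88.4
18.05 [0.448  0.1685 0.0865] F [-0.4679 -0.1723 -0.7374] w 0.017101011219695046 88.38642597198486 q [ 0.0398  0.6135 -0.6146  2.0628  0.5832  0.6416 -0.6284]
```

```bash
python3 -m crank '{"slide":[[0,0,0],[0,0,0],[0,0,0],[0,0,0],[0,0,0]],"twist":[[0,0,0],[0,0,0],[0,0,0],[0,0,0],[0,0,0]]}' -0.3
python3 -m crank '{"slide":[[0,0,-0.05],[0,0,-0.1],[0,0,-0.2],[0,0,-0.3],[0,0,-0.38],[0,0,-0.38]],"twist":[[0,0,0],[0,0,0],[0,0,0],[0,0,0],[0,0,0],[0,0,0]]}'
python3 - <<'E'
from h import *
p=ctrl.read_camera("scene"); q=ctrl.read_camera("top")
for c in (p,q):
  for n in ("scraper","holder","cup","brass_tee","nut_small","nut_large","tray_middle"): print(n,[(round(x["score"],2),w(c,x["centre"])) for x in ctrl.place_of(c,n)[:2]])
E
```

```text
clock: 18.55
tool_pos: [0.4482, 0.1684, 0.0868]
ee_rot: [-1.81, -2.565, -0.002]
contact_force: [-0.8, -0.2, -0.3]
width: 0.0556
finger_force: 0.0
clock: 19.15
tool_pos: [0.451, 0.1696, 0.2819]
ee_rot: [1.81, 2.563, 0.013]
contact_force: [0.4, -0.4, -0.8]
width: 0.0553
finger_force: 0.0
scraper [(0.69, array([0.445 , 0.1678, 0.0035]))]
holder [(0.91, array([0.4794, 0.4536, 0.0008])), (0.88, array([0.4455, 0.1666, 0.0039]))]
cup [(0.78, array([ 0.4575, -0.0424,  0.0007]))]
brass_tee []
nut_small []
nut_large [(0.39, array([ 0.4783, -0.0664,  0.0224])), (0.29, array([0.4478, 0.1688, 0.0039]))]
tray_middle [(0.59, array([ 0.5658, -0.0536,  0.1012]))]
scraper []
holder [(0.56, array([0.4802, 0.4524, 0.0049]))]
cup [(0.85, array([ 0.4553, -0.0424,  0.0013]))]
brass_tee [(0.55, array([ 0.4587, -0.0457,  0.0153]))]
nut_small [(0.39, array([ 0.4438, -0.0127,  0.0153]))]
nut_large [(0.65, array([ 0.4958, -0.045 ,  0.0715])), (0.55, array([ 0.4808, -0.0679,  0.0213]))]
tray_middle [(0.79, array([ 0.5597, -0.0487,  0.0986]))]
```

```bash
python3 - <<'E'
from h import *
q=ctrl.read_camera("top"); g=cv2.cvtColor(q["img"],cv2.COLOR_BGR2GRAY)
u,v=np.round(proj(q,np.array([.4958,-.045,.0715]))).astype(int); print(u,v); print(g[v-14:v+8,u-14:u+16:2])
print([(round(x["score"],2),w(q,x["centre"])) for x in ctrl.place_of(q,"nut_large")[:3]]); show()
E
```

```text
400 222
[[ 54 108  65  20  22  24  19  20  21  22  21  15  25  19  24]
 [ 54  93  54  22  22  24  24  21  28  26  24  23  22  25  26]
 [ 62  95  52  23  22  24  25  22  24  23  20  23  25  22  26]
 [ 58 107  48  24  21  21  20  23  26  13  18  24  27  18  26]
 [ 54 108  39  18  25  23  16  21  22  23  16  23  19  24  20]
 [ 52 109  33  23  23  21  23  14  18  23  20  21  22  24  19]
 [ 58 112  28  16  23  23  23  20  20  20  19  28  23  25  24]
 [ 67 134  27  20  25  22  24  21  24  22  23  16  24  19  21]
 [ 71 138  27  22  24  23  18  25  20  25  26  21  20  23  26]
 [ 65 145  20  24  23  21  25  19  22  24  27  23  21  24  25]
 [ 62 140  15  22  22  20  19  16  28  12  25  23  21  22  27]
 [ 64 134  26  21  21  23  21  27  24  21  22  21  21  22  28]
 [ 66 138  20  25  20  16  26  23  25  24  23  23  23  24  23]
 [ 62 137  26  24  19  21  23  17  21  25  20  29  23  24  22]
 [ 63 109  19  18  22  19  20  20  16  22  26  21  21  27  28]
 [ 57  94  19  23  24  21  21  22  22  25  16  15  20  22  26]
 [ 77 100  39  49  58  52  40  41  29  30  28  29  29  24  35]
 [ 96 114  85  89  97  96  83  79  67  48  45  43  49  50  58]
 [108 146 150 136 139 132 121 119 102  72  65  67  61  77  97]
 [136 194 201 180 179 176 164 140 113  92  77  75  72  77 109]
 [177 218 218 215 214 211 205 151 111 112  95  77  75  78 102]
 [209 218 216 214 220 216 200 105 100 116 110  83  70  76  95]]
[(0.5, array([ 0.4796, -0.0641,  0.0218]))]
20.05 [0.4484 0.168  0.2767] F [ 0.4748 -0.0896 -0.1517] w 0.05563115777535229 0.0 q [ 0.2448  0.3245 -0.8298  1.9192  0.2773  1.0169 -0.3655]
```

The tray floor is uniformly black right down to the lip, so nothing is left on it. The parts are in the cup and the scraper is back in its holder, so I'm handing in.

```bash
python3 -c "
from workcell import ctrl
print(ctrl.close_job())"
```

```text
the job is handed in; nothing more can be done
None
```

I handed the job in at about 20 s of the 64 s: the tray is fully tilted, both nuts and the tee are in the upright cup, and the scraper is back in its grey holder. These final positions come from camera readings; the hand-in returned no verdict.

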